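Close, lock and start the glaze jar mill

ROBOT

A 6-joint arm with a two-finger parallel gripper is mounted at the origin on the work surface. World frame = base frame: x ahead of the robot, y to its left, z up, the work surface at z = 0. Lengths are in m, angles in rad, forces in N, time in s.
With the tool pointing down it reaches from about 0.275 to 0.825 m from the base axis. Payload 4.9 kg.
Tool frame: the origin (TCP) lies midway between the tips of the shut fingers; the grasp point (between the pads) lies 19 mm behind it (grip_point_offset is the distance from the TCP to the grasp point, in m); z points along the fingers, y is the line along which they close (so a half turn about z gives the same grasp; the last joint's range is limited). The gripper opens to 85 mm and grips with 20 to 120 N. Pads are 22 mm wide; open, the fingers measure 114 mm over their backs; the gripper's body (76 mm by 85 mm) begins 54 mm behind the grasp point. The pads swing forward as they close: fully open they stand 13 mm farther back than shut.
Start: joints at [1.051, 0.326, -0.193, 1.052, 0, 1.437], TCP at [0.207, 0.51, 0.196] pointing down, gripper open.
Joint ranges: [-2.65, 2.65], [-0.97, 1.79], [-1.3, 1.35], [-1.93, 2.1], [-1.47, 1.37], [-3.14, 3.14]. Speed limits (rad/s): [2.57, 2.57, 3.14, 3.14, 3.14, 3.14].

INTERFACE

Orientations are given as a rotation vector (axis times angle).
In Python, from cell import * gives the robot as it stands. Calls block until the motion is done:
- movep(position, orientation): joint-space move of the TCP to a pose.
- move_l(position, velocity=0.15, rot=None, until_force=None): straight line of the TCP; rot=None keeps the orientation; velocity is the mean speed in m/s. With until_force (N) it stops when the force on the tool has changed by that much, and returns True; else False.
- set_joints(angles): joint-space move.
- let_go() and grab(newtons=None): open the fingers fully, or close them until they stop; newtons is the grip in N (None keeps the last).
- sleep(seconds).
- ik(position, orientation): joint angles nearest the present ones, or None.
- get_state(): the state.
- grab_frame(name): name is "scene" or "top" or "wrist"; returns a dict with "img" (384x512x3 uint8, red, green, blue), "fx", "fy", "cx", "cy" (pixels), "cam_to_world" (4x4, takes a point from camera to world coordinates); the wrist camera has in their place "T_tool_cam" (4x4, takes a point from camera to tool coordinates, whose origin is the TCP and whose axes are the flange's). Camera axes: x right, y down, z forward; pixel columns grow to the right and rows downward; lengths in m; the calibration is good to about 2 mm. A picture is of the moment at which its call begins: read the wrist's pose just before it. There is no depth.
A pose or a line that the arm cannot do raises MotionError and nothing moves.
- sign_off(): hands the job in; it is judged then, once.
Trained networks look in the newest picture that a camera, given by its name, has taken for a name from the list of things; names that differ only in an ending like _2 or _b are one class to them, and where a whole thing is asked for, a point or a joint stands for the part that bears it (a point fixed in the world has none). Each returns a list of dicts, best first, with "score" (0 to 1); they miss things now and then, are a little off and sometimes report something else, mostly with a low value. They report only what shows in the picture. A call takes as long as a camera call. They do not tell look-alikes from the thing itself.
- spot_in(camera, name): "centre" ([column, row] in pixels, amid what is visible of it).
- silhouettes(camera, name): "mask" (384x512 bool, what is visible of it) and "centre" ([column, row] in pixels, amid what is visible of it).
- tip_of(camera, name): "centre" ([column, row] in pixels: a listed point, or the origin of a listed thing).
The state is a dict: "clock": time; "q": joint angles; "joint_velocities": joint speeds; "tau": joint torques, N m; "position": TCP position; "eef_rot": TCP orientation; "contact_force": force on the tool from outside, world axes, zero at the start; "wrist_torque": the same for the moment, N m; "finger_gap": opening from 0.0 (shut) to 1.0 (fully open); "grasp_force": force on a finger pad.
Only numpy, scipy, OpenCV 4.12 (cv2) and the standard library are available. Lean on these libraries where they do the work, as an engineer would, in place of code of your own. Each camera call takes 0.05 s, during which the arm holds its last target. There are 200 camera calls.

TASK

Get the glaze jar mill ready to run: swing its yellow gear guard shut, then take the red-handled key out of its wooden stand and, with the blade in the slot of the guard's cam lock, turn the lock clockwise until it stops. Hang the key back in its stand, and last of all throw the lever of the grey starter box fully over to its green-dot side. Leave the bowl, the glaze jar, the plaster slab and the beaker where they are.

Things in the scene. Friction and masses are not known exactly. Their poses are not given: they have to be found in the camera images.
- mill: Green jar mill, fixed to the bench. Origin: on the bench under the centre of its gear housing, an open box 170 (x) by 160 (y) by 95 mm high. From y = 80 to 340 mm it is a roller bed with a white mill jar, fixed, reaching 216 mm high. Its x points away from the robot within 0.25 rad, z up.
- guard (a joint): Angle (rad) of the yellow guard, a plate 170 mm (out from its hinge) x 160 x 8 mm over the gear housing. 0 = shut, its upper face 103.5 mm above the bench; it grows as the free edge swings up towards the mill's +x (at most 1.4). It starts open, at 0.85 to 1.25. Stiff hinge: it stays at any angle and takes 2 to 5 N near the free edge to push it shut.
- guard_hinge (a point): Middle of the guard's hinge line, along the mill's y on the housing's far (+x) upper edge, 95.5 mm above the bench; fixed, axes as the mill's. The shut guard extends from here along -x. The cam lock is 125 mm out from it, on the middle line; the outer face is bare beside the lock, from 30 mm off the middle line to the edges at 80 mm.
- cam (a joint): Turn of the cam lock (rad), clockwise seen from outside the guard (from above when shut). It starts at 0.1 to 0.4 and seats on a firm stop at 1.57, the slot then along the mill's y, in line with two black dots on the guard. At 0 the slot would lie along the mill's x. Friction 0.2 Nm: it stays where left.
- cam_slot (a point): Centre of the cam lock's slot at its mouth: the top face of a steel disc (56 mm across, standing 15 mm proud of the guard). The slot is 10 mm wide, 12 mm deep, runs right across the disc along this point's x axis; its z axis points out of the guard. With the guard shut the mouth is 118.5 mm above the bench.
- key: Loose key, about 160 g: red handle 64 (x) by 18 (y) by 46 mm (z) on a steel flange 74 x 40 x 6 mm; below it a flat blade 32 mm wide (x), 50 mm long, 8 mm thick in its upper 28 mm, then 6, its tip 4. Origin: centre of the flange's underside, z up. Handle at z = 6 to 52 mm; grip it across the 18 mm. It starts hanging in the stand, its x within 0.06 rad of the stand's x. Either way round works.
- key_grip (a point): Point at the centre of the handle, 31 mm above the key's origin.
- key_tip (a point): Middle of the blade's lower end, 50 mm below the key's origin.
- rack: Wooden key stand, fixed to the bench: foot 130 (x) by 90 mm (y); top plate 100 (x) by 64 mm (y), its top 75 mm above the bench, with an opening 46 (x) by 20 mm (y) in its middle and free space beneath. The key's blade goes down through the opening, its flange rests on the plate. Origin: centre of the foot's underside, z up.
- rack_seat (a point): Centre of the opening, at the top face of the stand's top plate: the key's origin lies here when it hangs home.
- starter (a joint): Angle of the starter lever in rad: 0 = off, leaning to the box's -x (red dot), where it starts; 1.0 = fully on, leaning to the box's +x (green dot). It stays where it is left; under 2 N moves it.
- starter_tip (a point): Centre of the lever's black ball (26 mm across), 80 mm from the lever's pivot. This point turns with the lever.
- starter_box: Grey starter box, fixed to the bench, 110 mm (its x) by 90 mm (its y) by 50 mm high with a smaller block 70 by 50 by 25 mm on top; the lever's pivot is 72 mm above the origin and runs along y. Origin: centre of the underside. Its x points away from the robot, give or take 0.3 rad.
- glaze_bowl: Blue bowl, 100 mm across, 50 mm high, to be left alone; origin under its centre.
- glaze_jar: White glaze jar with a blue lid, 70 mm across, 100 mm high, to be left alone; origin under its centre.
- clay_bat: Plaster slab 140 by 100 by 16 mm, to be left alone; origin under its centre.
- beaker: Terracotta beaker, 80 mm across, 90 mm high, to be left alone; origin under its centre.
Not all that is in view belongs to the job. Several things have the shape of the starter_box; the one meant has the colours described above. Leave any black look-alike of the key alone.

How it is judged:
On the way, in this order (a step that is already met when the one before it is completed fails the run):
1. the guard is shut (within 0.04 rad) (value of joint guard below 0.04 rad), for 0.2 s.
2. the lock is turned to its stop (within 0.1 rad) with the key's blade in the slot (tip at least 5 mm below the mouth) and the guard shut (value of joint guard below 0.04 rad and value of joint cam above 1.47 rad and z of key_tip in the frame of cam_slot below -0.005 m and horizontal distance between key_tip and cam_slot below 0.02 m), for 0.2 s.
3. the key hangs home in its stand, let go (horizontal distance between key and rack_seat below 0.012 m and z of key in the frame of rack_seat between -0.004 and 0.004 m and angle between key's own z axis and vertical below 0.1 rad and contact force between the fingers and key below 0.1 N), for 0.2 s.
4. the starter lever is fully over (more than 0.85 of its 1.0 rad) (value of joint starter above 0.85 rad), for 0.2 s.
At the end, for the whole second after the job is handed in: The guard is shut (under 0.04 rad), the cam lock is at its stop (over 1.47 rad), the key hangs at rest in its stand (flange flat on the plate within 4 mm of height and 0.1 rad, centre within 12 mm of the opening's) and the starter lever is fully on (over 0.85 rad) (value of joint guard below 0.04 rad and value of joint cam above 1.47 rad and value of joint starter above 0.85 rad and horizontal distance between key and rack_seat below 0.012 m and z of key in the frame of rack_seat between -0.004 and 0.004 m and angle between key's own z axis and vertical below 0.1 rad and linear speed of key below 0.02 m/s); the robot touches nothing.
It fails at once if the blue bowl is shoved more than 30 mm or tipped (distance of glaze_bowl from where it was at the start of the episode above 0.03 m or angle between glaze_bowl's own z axis and vertical above 0.4 rad).
It fails at once if the lidded glaze jar is shoved more than 30 mm or tipped (distance of glaze_jar from where it was at the start of the episode above 0.03 m or angle between glaze_jar's own z axis and vertical above 0.4 rad).
It fails at once if the plaster slab is shoved more than 30 mm or tipped (distance of clay_bat from where it was at the start of the episode above 0.03 m or angle between clay_bat's own z axis and vertical above 0.4 rad).
It fails at once if the terracotta beaker is shoved more than 30 mm or tipped (distance of beaker from where it was at the start of the episode above 0.03 m or angle between beaker's own z axis and vertical above 0.4 rad).
It also fails if it takes over 67 s, if anything falls off the work surface, if the arm or the gripper's body presses on something with over 40 N, if the wrist force passes 120 N, or if a joint passes its speed limit or range.

## Working session

There is one attempt and no reset: what is moved stays moved. The work goes in short steps, each a Python script; the robot and the scene stay as the last script left them, time stands still between calls to the robot, and variables do not carry over. Pictures are saved under pics/ and viewed, at most 10 in all, crops included, and the job is handed in when it is done.

```bash
mkdir -p pics; ls; cat > h.py <<'E'
from cell import *
import numpy as np, cv2
from scipy.spatial.transform import Rotation as R
def snap(cam,fn=None):
    s=get_state(); f=grab_frame(cam)
    if cam=="wrist":
        T=np.eye(4);T[:3,:3]=R.from_rotvec(s["eef_rot"]).as_matrix();T[:3,3]=s["position"]
        f["cam_to_world"]=T@np.array(f["T_tool_cam"])
    if fn: cv2.imwrite("pics/"+fn,f["img"][:,:,::-1])
    return f
def ray(f,px):
    T=np.array(f["cam_to_world"]);d=T[:3,:3]@np.array([(px[0]-f["cx"])/f["fx"],(px[1]-f["cy"])/f["fy"],1.])
    return T[:3,3],d/np.linalg.norm(d)
def atz(f,px,z):
    o,d=ray(f,px); return o+d*(z-o[2])/d[2]
def proj(f,p):
    T=np.linalg.inv(np.array(f["cam_to_world"]));c=T[:3,:3]@np.array(p)+T[:3,3]
    return np.array([f["cx"]+f["fx"]*c[0]/c[2],f["cy"]+f["fy"]*c[1]/c[2]])
def down(yaw): # tool z down, tool y closing line at world angle yaw+90deg (tool x at yaw)
    return (R.from_euler('z',yaw)*R.from_rotvec([np.pi,0,0])).as_rotvec()
E
python3 - <<'E'
from h import *
a=snap("scene","s0.png");b=snap("top","t0.png")
for n,f in(("scene",a),("top",b)):
    print(n,np.round(np.array(f["cam_to_world"]),3).tolist(),f["fx"])
    for t in ["key","key_grip","rack","rack_seat","mill","guard_hinge","cam_slot","starter_tip","starter_box","glaze_bowl","glaze_jar","clay_bat","beaker"]:
        print(t,[(np.round(d["centre"]).tolist(),round(d["score"],2)) for d in tip_of(n,t)][:4])
E
```

```text
pics
scene [[0.671, 0.629, -0.393, 0.986], [0.741, -0.56, 0.37, -0.47], [0.013, -0.54, -0.842, 1.092], [0.0, 0.0, 0.0, 1.0]] 370.86857082162544
key [([141.0, 202.0], 0.71), ([160.0, 228.0], 0.64), ([297.0, 262.0], 0.38)]
key_grip [([136.0, 190.0], 0.78), ([158.0, 223.0], 0.66), ([164.0, 229.0], 0.52), ([215.0, 262.0], 0.26)]
rack [([162.0, 240.0], 0.81), ([279.0, 113.0], 0.42)]
rack_seat [([163.0, 230.0], 0.69)]
mill [([273.0, 206.0], 0.71)]
guard_hinge [([297.0, 202.0], 0.96)]
cam_slot [([285.0, 172.0], 0.81), ([162.0, 231.0], 0.18)]
starter_tip [([237.0, 284.0], 0.7), ([186.0, 155.0], 0.63), ([203.0, 236.0], 0.41)]
starter_box [([197.0, 189.0], 0.7), ([215.0, 263.0], 0.65), ([250.0, 306.0], 0.57)]
glaze_bowl [([154.0, 300.0], 0.64)]
glaze_jar [([295.0, 261.0], 0.6)]
clay_bat [([278.0, 111.0], 0.75)]
beaker [([328.0, 237.0], 0.61)]
top [[-0.033, -0.978, 0.208, 0.28], [-0.999, 0.033, -0.006, -0.031], [-0.001, -0.208, -0.978, 1.28], [0.0, 0.0, 0.0, 1.0]] 399.85995277640995
key [([344.0, 270.0], 0.87), ([231.0, 186.0], 0.55), ([347.0, 220.0], 0.53), ([348.0, 221.0], 0.36)]
key_grip [([348.0, 223.0], 0.87), ([347.0, 270.0], 0.86)]
rack [([341.0, 225.0], 0.62)]
rack_seat [([348.0, 222.0], 0.73)]
mill [([233.0, 186.0], 0.77)]
guard_hinge [([228.0, 154.0], 0.68), ([222.0, 156.0], 0.59)]
cam_slot [([226.0, 159.0], 0.52)]
starter_tip [([328.0, 177.0], 0.61), ([286.0, 262.0], 0.43), ([326.0, 120.0], 0.41)]
starter_box [([319.0, 178.0], 0.94), ([282.0, 253.0], 0.9), ([316.0, 129.0], 0.72)]
glaze_bowl [([379.0, 180.0], 0.62)]
glaze_jar [([262.0, 129.0], 0.66)]
clay_bat [([131.0, 287.0], 0.63)]
beaker []
```

```bash
python3 - <<'E'
import cv2
for n in "st":
    i=cv2.imread(f"pics/{n}0.png"); cv2.imwrite(f"pics/{n}0b.png",cv2.resize(i,(800,600),interpolation=cv2.INTER_CUBIC))
E
```

```text
(no output)
```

View pics/t0b.png

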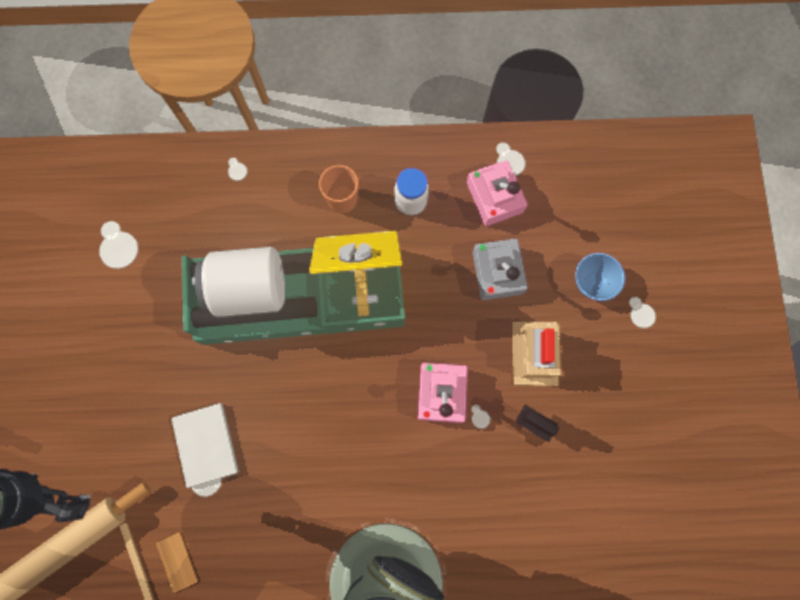

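View pics/s0b.png

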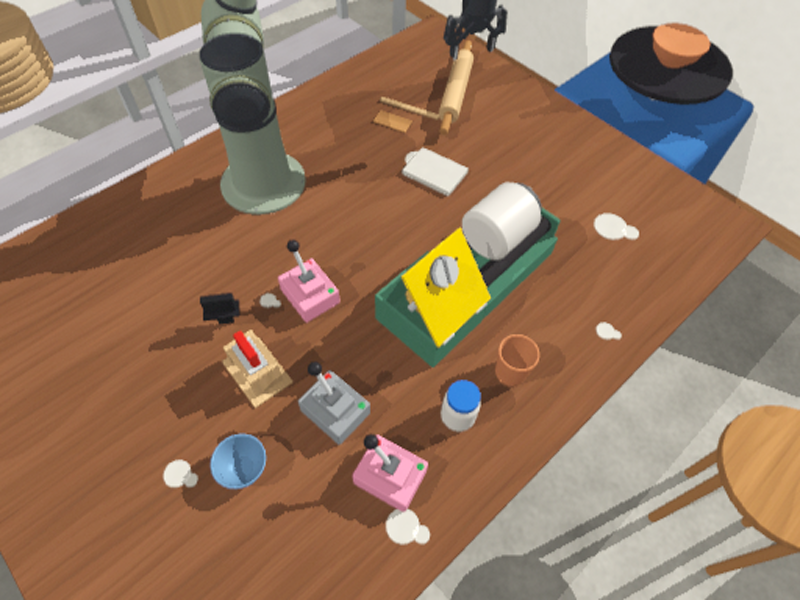

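The top view has +x up and +y left. In the 800x600 enlargement:
- The grey starter is at about (500,268).
- The stand with the red key is at about (538,352).
- The mill housing is at about (360,290), with the guard open.
- The black look-alike key is at (538,422).
- The pink boxes are distractors.

The scene view shows the same layout.

```bash
python3 - <<'E'
from h import *
class F(dict):pass
b=snap("top");k=.64
P=lambda u,v,z:np.round(atz(b,(u*k,v*k),z),3)
print("hinge ends",P(312,272,.0955),P(402,266,.0955))
print("hinge spot",np.round(atz(b,(228,154),.0955),3))
print("mill front edge",P(190,340,.05),P(405,325,.05),"rim",P(186,327,.095),P(405,318,.095))
print("key",P(548,345,.127),"ends",P(548,330,.127),P(547,362,.127))
print("starter box",P(500,268,.05),"left edge",P(481,298,.05),P(475,246,.05),P(525,292,.05),P(518,240,.05), "tip",P(512,271,.14))
print("jar",P(411,183,.1),"beaker",P(338,180,.09),"bowl",P(600,272,.05),"pink far",P(508,187,.14),"pink near",P(446,409,.14))
# triangulate guard hinge & cam
a=snap("scene")
def tri(pa,pb):
    o1,d1=ray(a,pa);o2,d2=ray(b,pb)
    A=np.stack([d1,-d2],1);t=np.linalg.lstsq(A,o2-o1,rcond=None)[0]
    p,q=o1+d1*t[0],o2+d2*t[1];return np.round((p+q)/2,3),np.linalg.norm(p-q).round(4)
for s,t,n in(((285,172),(226,159),"cam"),((285,172),(355*k,253*k),"cam2"),((297,202),(228,154),"hinge"),((471*k,232*k),(312*k,240*k),"free corner +y"),((404*k,271*k),(399*k,233*k),"free corner -y"),((163,230),(348,222),"seat"),((490*k,293*k),(312*k,272*k),"hinge+y"),((438*k,346*k),(402*k,266*k),"hinge-y"),((315*k,369*k),(512*k,271*k),"stip")):
    print(n,tri(s,t))
E
```

```text
hinge ends [0.592 0.124 0.095] [ 0.598 -0.052  0.095]
hinge spot [0.653 0.036 0.095]
mill front edge [0.472 0.373 0.05 ] [ 0.488 -0.055  0.05 ] rim [0.491 0.367 0.095] [ 0.494 -0.054  0.095]
key [ 0.429 -0.317  0.127] ends [ 0.457 -0.32   0.127] [ 0.397 -0.313  0.127]
starter box [ 0.599 -0.252  0.05 ] left edge [ 0.538 -0.21   0.05 ] [ 0.648 -0.204  0.05 ] [ 0.548 -0.299  0.05 ] [ 0.657 -0.293  0.05 ] tip [ 0.569 -0.258  0.14 ]
jar [ 0.769 -0.076  0.1  ] beaker [0.784 0.071 0.09 ] bowl [ 0.584 -0.455  0.05 ] pink far [ 0.738 -0.262  0.14 ] pink near [ 0.318 -0.121  0.14 ]
cam (array([0.599, 0.034, 0.216]), np.float64(0.0044))
cam2 (array([0.595, 0.034, 0.21 ]), np.float64(0.0029))
hinge (array([0.653, 0.039, 0.104]), np.float64(0.0076))
free corner +y (array([0.598, 0.097, 0.272]), np.float64(0.0092))
free corner -y (array([ 0.594, -0.056,  0.292]), np.float64(0.025))
seat (array([ 0.435, -0.32 ,  0.066]), np.float64(0.0082))
hinge+y (array([0.62 , 0.147, 0.034]), np.float64(0.0355))
hinge-y (array([ 0.631, -0.034,  0.031]), np.float64(0.0498))
stip (array([ 0.568, -0.258,  0.145]), np.float64(0.0022))
```

```bash
python3 - <<'E'
from h import *
b=snap("top");k=.64;a=snap("scene")
P=lambda u,v,z:np.round(atz(b,(u*k,v*k),z),3)
def tri(pa,pb):
    o1,d1=ray(a,pa);o2,d2=ray(b,pb)
    A=np.stack([d1,-d2],1);t=np.linalg.lstsq(A,o2-o1,rcond=None)[0]
    p,q=o1+d1*t[0],o2+d2*t[1];return np.round((p+q)/2,3),np.linalg.norm(p-q).round(4)
for s,t,n in(((463,231),(312,272),"free+y"),((404,271),(402,266),"free-y"),((490,293),(312,240),"hinge+y"),((440,346),(399,233),"hinge-y")):
    print(n,tri(np.array(s)*k,np.array(t)*k))
print(P(312,240,.1),P(399,233,.1))
# yellow mask rect and red/grey
hsv=cv2.cvtColor(b["img"],cv2.COLOR_RGB2HSV)
m=cv2.inRange(hsv,(24,150,120),(34,255,255))
c=max(cv2.findContours(m,0,2)[0],key=cv2.contourArea);q=cv2.approxPolyDP(c,4,True)[:,0]/k;print(q.round().tolist())
# tactile-free look at cam: fit yaw by hinge
m=cv2.inRange(hsv,(0,190,150),(6,255,255));c=max(cv2.findContours(m,0,2)[0],key=cv2.contourArea)
bx=cv2.boxPoints(cv2.minAreaRect(c));print("key",[np.round(atz(b,p,.127),3).tolist() for p in bx])
for y in(0,.05,-.05): 
  print(ik([.6,-.03,.3],down(y)), ik([.43,-.317,.3],down(y)))
E
```

```text
free+y (array([0.56 , 0.111, 0.225]), np.float64(0.0084))
free-y (array([ 0.561, -0.046,  0.241]), np.float64(0.0089))
hinge+y (array([0.653, 0.122, 0.105]), np.float64(0.0027))
hinge-y (array([ 0.667, -0.044,  0.101]), np.float64(0.0103))
[0.656 0.123 0.1  ] [ 0.664 -0.049  0.1  ]
[[395.0, 233.0], [319.0, 238.0], [309.0, 272.0], [400.0, 264.0]]
key [[0.458, -0.309, 0.127], [0.457, -0.329, 0.127], [0.399, -0.324, 0.127], [0.4, -0.304, 0.127]]
[-0.17278058  0.38408087  0.15498391  1.34169937  0.          2.96881207] [-0.77347572  0.25021122 -0.03211486  1.28847025  0.          2.36811693]
[-0.17278058  0.38408087  0.15498391  1.34169937  0.          2.91881207] [-0.77347572  0.25021122 -0.03211486  1.28847025  0.          2.31811693]
[-0.17278058  0.38408087  0.15498391  1.34169937  0.          3.01881207] [-0.77347572  0.25021122 -0.03211486  1.28847025  0.          2.41811693]
```

```bash
cat > g.py <<'E'
from h import *
H=np.array([.659,.037,.0955]);MY=.05
ux=np.array([np.cos(MY),np.sin(MY),0]);uy=np.array([-np.sin(MY),np.cos(MY),0])
E
python3 - <<'E'
from g import *
rot=down(np.pi+MY)
def pt(th,ex=0,r=.15):
    n=.009+.011*np.sin(th)+ex
    return H-.056*uy+ux*(-r*np.cos(th)+n*np.sin(th))+np.array([0,0,r*np.sin(th)+n*np.cos(th)])
grab(30)
p=np.array(get_state()["position"]);p[2]=.38
move_l(p,.3)
q=pt(1.25,.015);q[2]=.36
movep(q,rot); move_l(pt(1.25,.015),.2)
for th in (1.0,.75,.5,.3,.12): move_l(pt(th),.12)
e=pt(0);e[2]-=.012
print(move_l(e,.06,until_force=12),get_state()["position"],get_state()["contact_force"],get_state()["clock"])
p=np.array(get_state()["position"]);p[2]=.30
move_l(p,.25);let_go()
# look over the cam
p=H-.125*ux;p[2]=.30
movep(p-.03*ux,down(np.pi+MY))
f=snap("wrist","w1.png")
print(np.round(f["T_tool_cam"],3).tolist(),f["fx"],get_state()["clock"])
for t in("cam_slot","guard_hinge"):
    for d in tip_of("wrist",t):print(t,d["centre"],d["score"],atz(f,d["centre"],.1185 if t=="cam_slot" else .0955).round(4))
E
```

```text
True [ 0.48923036 -0.02840194  0.11427614] [-1.14591125 -0.68814095 -0.23181309] 8.8917
[[-0.0, -0.957, -0.291, 0.075], [1.0, -0.0, -0.001, -0.0], [0.001, -0.291, 0.957, -0.178], [0.0, 0.0, 0.0, 1.0]] 343.5584649101294 10.9583
cam_slot [252.0, 206.5] 0.77 [0.5552 0.027  0.1185]
guard_hinge [255.2, 276.4] 0.74 [0.6559 0.0355 0.0955]
```

View pics/w1.png

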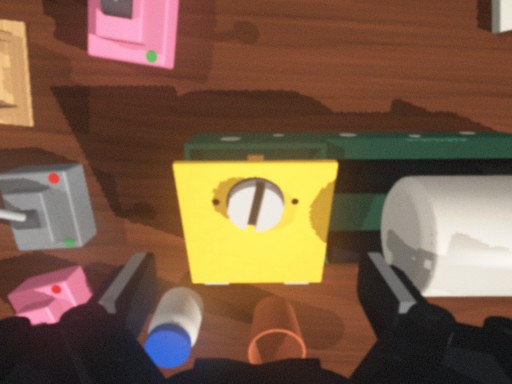

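The guard is nearly shut: its yellow plate spans (175,160) to (335,283) and the cam disc is at (256,204). The contact stopped 10 mm high, so I'll press again harder and look again.

```bash
python3 - <<'E'
from g import *
grab(30)
q=H-.056*uy-.152*ux; q[2]=.15
movep(q,down(np.pi+MY))
f0=np.array(get_state()["contact_force"])
q[2]=.095
print(move_l(q,.05,until_force=30),get_state()["position"],get_state()["contact_force"]-f0)
q[2]=.26
move_l(q,.25);let_go()
p=H-.125*ux-.06*ux;p[2]=.26
movep(p,down(np.pi+MY))
f=snap("wrist","w2.png")
for t in("cam_slot","guard_hinge"):
    for d in tip_of("wrist",t):print(t,d["centre"],d["score"],atz(f,d["centre"],.1185 if t=="cam_slot" else .0955).round(4))
# disc + dots
hsv=cv2.cvtColor(f["img"],cv2.COLOR_RGB2HSV)
y=cv2.inRange(hsv,(22,130,90),(36,255,255))
c=max(cv2.findContours(y,0,2)[0],key=cv2.contourArea);ap=cv2.approxPolyDP(c,6,True)[:,0]
print("plate",[(a.tolist(),atz(f,a,.1035).round(4)[:2].tolist()) for a in ap])
fill=np.zeros_like(y);cv2.drawContours(fill,[c],-1,255,-1)
for c in cv2.findContours(fill&~y,0,2)[0]:
    A=cv2.contourArea(c)
    if A>15:
        (u,v)=np.mean(c[:,0],0);print("blob",A,u,v,atz(f,(u,v),.1035).round(4)[:2],atz(f,(u,v),.1185).round(4)[:2])
print(get_state()["clock"])
u,v=map(int,proj(f,[.535,.031,.1185]));cv2.imwrite("pics/w2c.png",cv2.resize(f["img"][max(v-75,0):v+75,u-100:u+100,::-1],None,fx=4,fy=4,interpolation=2));print(u-100,max(v-75,0))
E
```

```text
False [ 0.51036143 -0.02656536  0.09522558] [-1.46136911 -0.24452917  0.0323477 ]
cam_slot [251.3, 239.6] 0.94 [0.5466 0.0263 0.1185]
guard_hinge [255.5, 316.7] 0.78 [0.6554 0.0359 0.0955]
plate [([340, 191], [0.4951, 0.1138]), ([171, 193], [0.5061, -0.0577]), ([188, 322], [0.6606, -0.0415]), ([324, 322], [0.6524, 0.1146]), ([329, 282], [0.6002, 0.1145]), ([305, 266], [0.5818, 0.0862]), ([291, 232], [0.5427, 0.0677]), ([319, 201], [0.5068, 0.0936]), ([335, 206], [0.5114, 0.1106]), ([327, 199], [0.5043, 0.1016]), ([335, 202], [0.5071, 0.1101])]
blob 3381.0 246.59615384615384 234.9903846153846 [0.5485 0.0211] [0.5418 0.0213]
15.8667
156 154
```

View pics/w2c.png

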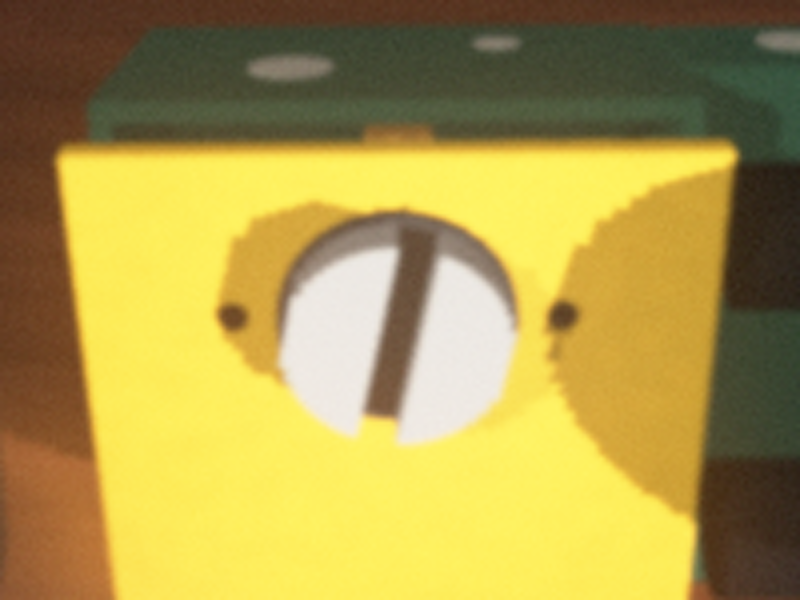

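```bash
python3 - <<'E'
from g import *
from scipy.optimize import least_squares
f=snap("wrist")
c=lambda u,v:np.array([156+u/4,154+v/4])
pts=[((.17,-.08),c(60,148)),((.17,.08),c(736,144)),((.125,None),c(233,317)),((.125,1),c(563,316)),((0,-.08),np.array([188,322])),((0,.08),np.array([324,322]))]
def model(x):
    hx,hy,yw,th,d=x;ux=np.array([np.cos(yw),np.sin(yw),0]);uy=np.array([-ux[1],ux[0],0]);z=np.array([0,0,1])
    out=[]
    for (r,s),_ in pts:
        s=-d if s is None else d if s==1 else s
        out.append(proj(f,np.array([hx,hy,.0955])+uy*s+ux*(-r*np.cos(th)+.008*np.sin(th))+z*(r*np.sin(th)+.008*np.cos(th))))
    return np.array(out)
for n in(4,6):
    pp=pts;w=np.array([1,1,1,1,1,1 ])*1.;w[n:]=.15
    s=least_squares(lambda x:((model(x)-[p for _,p in pts])*w[:,None]).ravel(),[.658,.036,.05,.05,.04]);print(s.x.round(4),s.cost,(s.fun.reshape(-1,2)).round(1).tolist())
q=np.array(get_state()["q"]);print(get_state()["position"],get_state()["finger_gap"],get_state()["contact_force"])
E
```

```text
[0.6611 0.0354 0.0543 0.135  0.0413] 1.857267202838875 [[-0.2, 0.7], [-0.1, 0.9], [0.1, -0.9], [0.1, -1.0], [-0.1, 0.6], [0.3, 0.5]]
[0.6581 0.035  0.0522 0.1666 0.0408] 8.806600911407369 [[-1.7, 0.1], [1.4, 0.7], [0.1, -1.4], [0.1, -1.3], [-1.4, 1.5], [1.6, 1.3]]
[0.47483841 0.02719066 0.26003551] 0.9986032756449307 [ 0.58652999  0.45080133 -0.89790419]
```

```bash
python3 - <<'E'
from g import *
grab(30);print(get_state()["finger_gap"])
q=H-.056*uy-.152*ux; q[2]=.15
move_l(q,.2);print(q,get_state()["position"])
for z in(.13,.12,.112,.105):
    q[2]=z;r=move_l(q,.06,until_force=25);s=get_state();print(r,s["position"].round(4),s["contact_force"].round(1),s["wrist_torque"].round(2),s["clock"])
f=snap("wrist","w3.png")
E
```

```text
-2.3249361232621307e-05
[ 0.50998879 -0.02652685  0.15      ] [ 0.51019195 -0.02635607  0.15066542]
False [ 0.5096 -0.0263  0.1297] [ 0.3  0.5 -0.2] [ 0.03 -0.06  0.  ] 17.9583
False [ 0.5095 -0.0265  0.1195] [-0.4  0.7 -0.1] [ 0.01  0.01 -0.01] 18.275
False [ 0.5095 -0.0265  0.1115] [-0.1  0.6  0.5] [-0.   -0.01  0.02] 18.5583
False [ 0.5096 -0.0264  0.1045] [-0.1 -0.3  0.2] [ 0.01  0.01 -0.03] 18.825
```

View pics/w3.png

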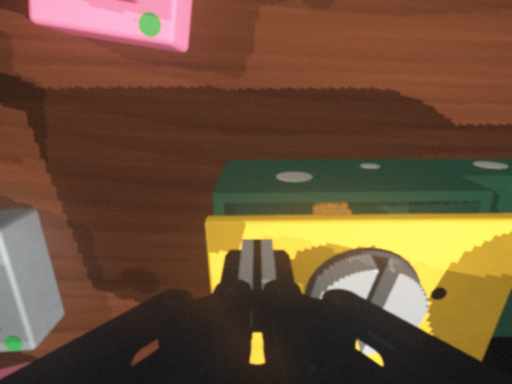

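```bash
python3 - <<'E'
from g import *
f=snap("wrist");p=get_state()["position"];print(proj(f,p),p)
q=H-.056*uy-.152*ux
for z in(.1,.095,.09,.085):
    q[2]=z;r=move_l(q,.04,until_force=25);s=get_state();print(r,s["position"].round(4),s["contact_force"].round(1),s["wrist_torque"].round(2),s["tau"].round(1))
    if r or abs(s["contact_force"][2])>15:break
snap("wrist","w4.png")
a=snap("scene");u,v=map(int,proj(a,[.57,.03,.1]));print(u,v)
cv2.imwrite("pics/s4.png",cv2.resize(a["img"][v-75:v+75,u-100:u+100,::-1],None,fx=4,fy=4,interpolation=2))
E
```

```text
[257.24215071 228.31314378] [ 0.50997705 -0.02652796  0.10499093]
False [ 0.5097 -0.0265  0.0997] [-0.3  0.7  0.7] [-0.03  0.08  0.01] [ -0.  -41.8  22.9  -0.   -0.   -0. ]
False [ 0.5098 -0.0265  0.0948] [ 0.3 -0.3  0.3] [-0.01 -0.03 -0.02] [ -0.  -41.9  22.7  -0.1  -0.   -0. ]
False [ 0.5097 -0.0264  0.0897] [ 1.2 -0.3 -0.1] [ 0.    0.06 -0.02] [ -0.  -42.1  22.5  -0.1  -0.   -0. ]
False [ 0.5097 -0.0265  0.0847] [-0.5  0.1 -0.5] [ 0.01  0.   -0.02] [ -0.  -42.2  22.3  -0.1  -0.   -0. ]
275 187
```

View pics/s4.png

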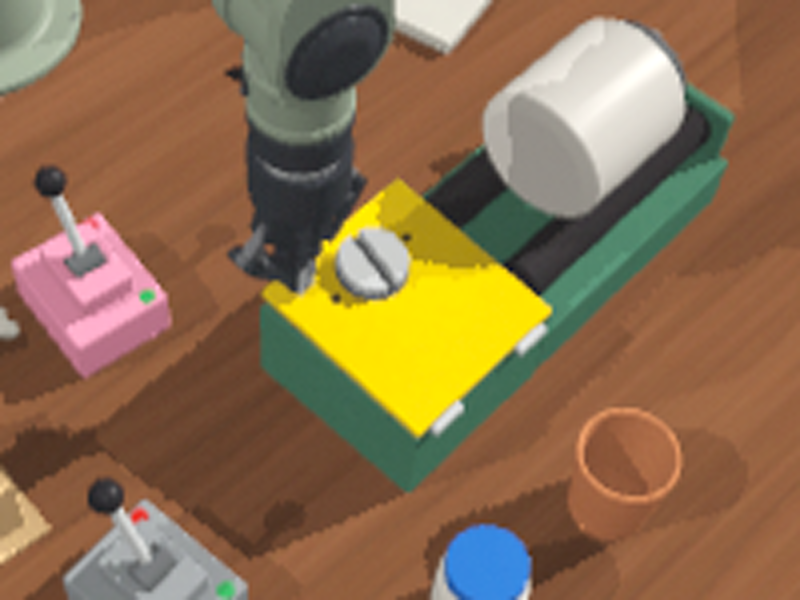

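The scene view shows the guard about shut, with the fingertips at its corner at about (300,285) in the crop. There is still no contact force, so I'll keep pressing down gently.

```bash
python3 - <<'E'
from g import *
q=H-.056*uy-.152*ux
for z in(.08,.075,.07,.065,.06):
    q[2]=z;r=move_l(q,.04,until_force=20);s=get_state();f=s["contact_force"];print(r,s["position"].round(4),f.round(1),s["finger_gap"],s["clock"])
    if r or np.linalg.norm(f)>15:break
f=snap("wrist","w5.png")
a=snap("scene");u,v=map(int,proj(a,[.52,-.02,.1]));
A=cv2.resize(a["img"][v-50:v+50,u-65:u+65,::-1],(520,400),interpolation=2);B=f["img"][:,100:400,::-1];B=cv2.resize(B,(280,400))
cv2.imwrite("pics/m5.png",np.hstack([A,B]))
E
```

```text
False [ 0.5097 -0.0265  0.0797] [-0.1  0.   0.1] -0.002431974348306717 20.4
False [ 0.5097 -0.0264  0.0746] [-0.6  0.4 -0.5] -0.00029255907513125345 20.675
False [ 0.5097 -0.0265  0.0696] [ 0.4 -0.6  0.5] -0.001453143470379648 20.95
True [ 0.5104 -0.0266  0.0681] [-3.2  0.9 11.5] -0.002157657658110884 21.1583
```

View pics/m5.png

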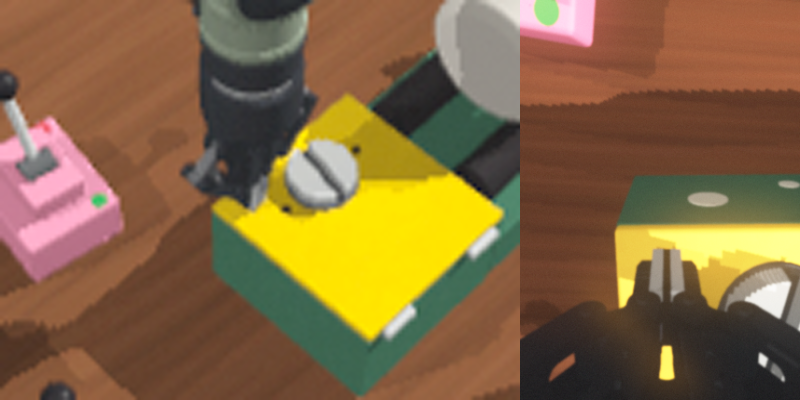

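Firm contact came at a reported z of 0.068, and in both views the guard now lies flat. The reported TCP seems to be about 30 mm beyond the real tip, so I'll check that against the cameras with the guard shut.

```bash
python3 - <<'E'
from g import *
from scipy.optimize import least_squares
import cell;print(getattr(cell,"grip_point_offset",None),get_state().get("grip_point_offset"))
q=np.array(get_state()["position"]);q[2]=.26
move_l(q,.25)
p=H-.125*ux-.06*ux;p[2]=.26
move_l(p,.2)
fs={n:snap(n,"c_%s.png"%n) for n in("wrist","top","scene")}
def quad(f):
    y=cv2.inRange(cv2.cvtColor(f["img"],cv2.COLOR_RGB2HSV),(22,130,70),(36,255,255))
    c=max(cv2.findContours(y,0,2)[0],key=cv2.contourArea);h=cv2.convexHull(c)
    for e in np.arange(2,12,.5):
        a=cv2.approxPolyDP(h,e,True)[:,0]
        if len(a)<=4:break
    return a
for n,f in fs.items():
    a=quad(f).astype(float)
    print(n,a.tolist(),[atz(f,v,.1035).round(3)[:2].tolist() for v in a])
    print("  TCP proj",proj(f,get_state()["position"]).round(1),"slot",[(d["centre"],round(d["score"],2),atz(f,d["centre"],.1185).round(4)[:2]) for d in tip_of(n,"cam_slot")][:2],[(d["centre"],atz(f,d["centre"],.0955).round(4)[:2]) for d in tip_of(n,"guard_hinge")][:1])
print(get_state()["clock"])
A=[cv2.resize(fs["top"]["img"][110:230,180:310,::-1],(400,370),interpolation=2),cv2.resize(fs["scene"]["img"][90:290,170:390,::-1],(400,370),interpolation=2)]
cv2.imwrite("pics/m6.png",np.hstack(A))
E
```

```text
0.0187 None
wrist [[334.0, 181.0], [320.0, 298.0], [185.0, 288.0], [177.0, 183.0]] [[0.484, 0.106], [0.619, 0.106], [0.615, -0.045], [0.494, -0.052]]
  TCP proj [255.6 229.6] slot [([254.1, 229.3], 0.79, array([0.5341, 0.028 ]))] []
top [[252.0, 149.0], [258.0, 203.0], [235.0, 205.0], [240.0, 169.0]] [[0.664, -0.038], [0.495, -0.051], [0.491, 0.018], [0.602, 0.0]]
  TCP proj [228.9 200.7] slot [([130.3, 284.3], 0.21, array([0.27  , 0.3193]))] []
scene [[273.0, 160.0], [312.0, 189.0], [280.0, 220.0], [240.0, 188.0]] [[0.487, 0.101], [0.653, 0.113], [0.664, -0.041], [0.498, -0.055]]
  TCP proj [255.4 138.3] slot [([295.3, 202.2], 0.73, array([0.6563, 0.0306])), ([266.9, 177.7], 0.59, array([0.5326, 0.0284]))] [([295.7, 203.7], array([0.6532, 0.0395]))]
23.1083
```

View pics/m6.png

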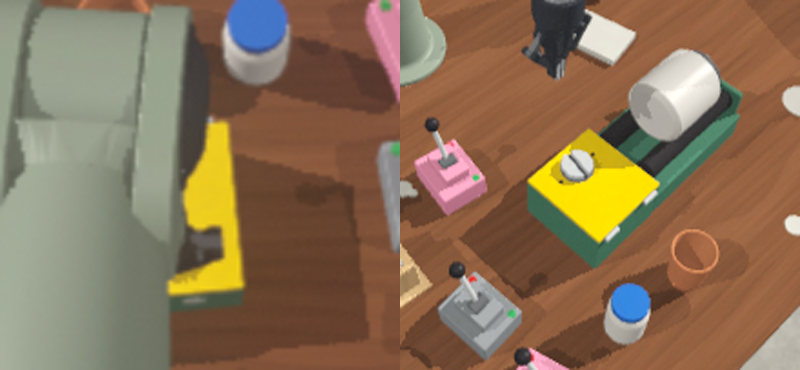

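The wrist and scene cameras agree that the guard is shut: the free corners are at x≈0.487 to 0.495. In the scene crop the fingertip at (557,72) sits above the projected TCP, so the real tip is about 35 mm short of the reported TCP. That matches the contact. Next is the key.

```bash
cat >> g.py <<'E'
L=.0355   # real tip is L behind the reported TCP
E
python3 - <<'E'
from g import *
import json
t=np.array([.4746,.0272,.26]);print("tip proj",proj(snap("scene"),t+[0,0,L]))
let_go()
yk=np.pi-.085
movep([.40,-.314,.30],down(yk))
f=snap("wrist","k1.png")
hsv=cv2.cvtColor(f["img"],cv2.COLOR_RGB2HSV);m=cv2.inRange(hsv,(0,170,110),(7,255,255))|cv2.inRange(hsv,(174,170,110),(180,255,255))
cs=sorted(cv2.findContours(m,0,2)[0],key=cv2.contourArea)[-2:]
for c in cs:
    b=cv2.boxPoints(cv2.minAreaRect(c));w=np.array([atz(f,p,.127)[:2] for p in b]);print(cv2.contourArea(c),w.round(4).tolist(),w.mean(0).round(4))
for n in("key","key_grip","rack_seat","rack"):
    print(n,[(d["centre"],round(d["score"],2),atz(f,d["centre"],{"key":.075,"key_grip":.106,"rack_seat":.075,"rack":0}[n])[:2].round(4).tolist()) for d in tip_of("wrist",n)][:3])
print(get_state()["clock"])
E
```

```text
tip proj [255.69957873 130.13059694]
59.0 [[0.3175, -0.1331], [0.3082, -0.1327], [0.3097, -0.1247], [0.319, -0.1251]] [ 0.3136 -0.1289]
815.5 [[0.391, -0.325], [0.3922, -0.3106], [0.4603, -0.3162], [0.459, -0.3314]] [ 0.4256 -0.3208]
key [([254.8, 173.4], 0.88, [0.4239, -0.318]), ([261.5, 55.8], 0.88, [0.293, -0.2994])]
key_grip [([252.8, 182.5], 0.96, [0.4266, -0.3203]), ([260.3, 47.6], 0.78, [0.2878, -0.3006])]
rack_seat []
rack []
25.5167
```

View pics/k1.png

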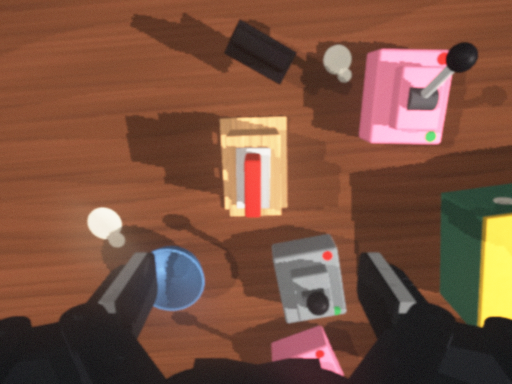

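The red key handle is at (253,185), yaw about -0.085, and the black look-alike is well clear at (261,50). I'll measure the slot from the stored shut-guard image while doing the grasp.

```bash
python3 - <<'E'
from g import *
import json
G=np.array([.4254,-.3196,.0565]);yk=np.pi-.085
movep([G[0],G[1],.19],down(yk))
move_l(G+[0,0,.03],.2)
print("touch",move_l(G,.06,until_force=12),get_state()["position"])
grab(60);s=get_state();print(s["finger_gap"],s["grasp_force"],s["contact_force"])
G=np.array(s["position"]);json.dump([G.tolist(),yk],open("grasp.json","w"))
move_l(G+[0,0,.14],.2);s=get_state();print(s["finger_gap"],s["grasp_force"],s["contact_force"],s["clock"])
f=snap("wrist","k2.png")
# slot from stored image
T=np.eye(4);T[:3,:3]=R.from_rotvec(down(np.pi+.05)).as_matrix();T[:3,3]=[.4748,.0272,.26];f["cam_to_world"]=T@np.array(f["T_tool_cam"])
im=cv2.imread("pics/c_wrist.png")
Z=.1185;xs=np.linspace(.50,.57,281);ys=np.linspace(-.005,.06,261)
mx=np.zeros((281,261,2),np.float32)
for i,x in enumerate(xs):
    for j,y in enumerate(ys): mx[i,j]=proj(f,[x,y,Z])
rec=cv2.remap(im,mx[...,0],mx[...,1],cv2.INTER_CUBIC)
cv2.imwrite("pics/rec.png",np.hstack([cv2.resize(rec,(520,560)),cv2.resize(snap("wrist")["img"][100:384,160:360,::-1],(280,560))]))
E
```

```text
touch False [ 0.42529883 -0.31947476  0.05623752]
0.20538940068984401 58.74657154083252 [-0.0107694   0.03203717  1.88325576]
0.19977114725754902 58.50531756877899 [ 0.00668484 -0.33496254 -2.58689927] 28.8333
```

View pics/rec.png

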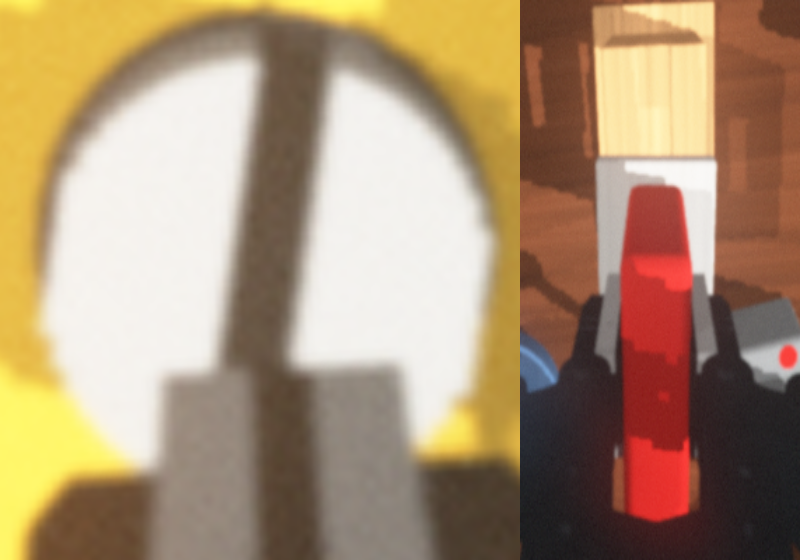

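The key is firmly gripped. In the rectified slot view, the disc centre comes out at about (0.5345, 0.0284), slot yaw about -0.137, and cam about 0.20.

```bash
python3 - <<'E'
from g import *
C=np.array([.5345,.0284]);ys=np.pi-.137
n=np.array([-np.sin(-.137),np.cos(-.137)])
move_l([*C,.205],.25,rot=down(ys))
move_l([*C,.156],.2)
for o in(0,.002,-.002,.004,-.004):
    p=C+o*n
    if o: move_l([*p,.156],.1)
    r=move_l([*p,.1395],.05,until_force=7);s=get_state()
    print(o,r,s["position"].round(4),s["contact_force"].round(1),s["wrist_torque"].round(2),s["clock"])
    if s["position"][2]<.1435:break
print(s["finger_gap"])
E
```

```text
0 False [0.5343 0.0285 0.1394] [ 0.9 -0.7 -0.7] [-0.01  0.03  0.01] 31.4167
0.2050137915943822
```

```bash
python3 - <<'E'
from g import *
p=np.array([.5345,.0284,.1395])
for y in(-.45,-.75,-1.05,-1.3,-1.5,-1.58,-1.63,-1.67,-1.71):
    movep(p,down(np.pi+y));s=get_state()
    print(y,s["position"].round(4),s["contact_force"].round(1),s["wrist_torque"].round(2),round(s["clock"],2))
    if abs(s["wrist_torque"][2])>1.2:break
f=snap("scene");u,v=map(int,proj(f,[.535,.03,.11]))
cv2.imwrite("pics/turn.png",cv2.resize(f["img"][v-40:v+40,u-50:u+50,::-1],None,fx=6,fy=6,interpolation=2))
E
```

```text
-0.45 [0.5352 0.0297 0.1398] [ 2.8  5.5 -2.6] [ 1.34 -0.61  0.07] 31.82
-0.75 [0.5352 0.0292 0.1398] [ 1.4  4.3 -3.4] [ 1.29 -0.7   0.09] 32.21
-1.05 [0.5351 0.0288 0.1398] [ 2.8  4.5 -2.7] [ 1.22 -0.77  0.05] 32.6
-1.3 [0.535  0.0284 0.1398] [ 2.5  3.3 -2.8] [ 0.99 -0.75  0.05] 32.95
-1.5 [0.5348 0.028  0.1397] [ 2.7  2.5 -1.6] [ 0.74 -0.76  0.04] 33.26
-1.58 [0.5347 0.028  0.1397] [ 2.6  1.5 -0.6] [ 0.54 -0.71  0.1 ] 33.51
-1.63 [0.5347 0.028  0.1397] [ 2.2  1.3 -0.3] [ 0.36 -0.74  0.09] 33.76
-1.67 [0.5346 0.0281 0.1396] [ 3.   1.2 -0.1] [ 0.18 -0.68  0.22] 34.01
-1.71 [0.5347 0.0281 0.1397] [2.7 0.  1.3] [ 0.1  -0.81  0.56] 34.26
```

Torque rises past yaw -1.67, so the lock is at its stop. I'll give it a little more, relax within the slot play, withdraw, check, and return the key.

```bash
python3 - <<'E'
from g import *
import json
p=np.array([.5345,.0282,.1395])
movep(p,down(np.pi-1.75));s=get_state();print(s["wrist_torque"].round(2),s["finger_gap"]);sleep(.25)
movep(p,down(np.pi-1.64))
move_l(p+[0,0,.07],.15)
G,yk=json.load(open("grasp.json"));G=np.array(G)
q=p-.06*ux;q[2]=.26;
f=snap("wrist")
print([(d["centre"],d["score"]) for d in tip_of("wrist","cam_slot")][:1])
move_l(G+[0,0,.15],.25,rot=down(yk))
s=get_state();print(s["position"],s["contact_force"].round(1),s["finger_gap"],s["clock"])
w=snap("wrist","k3.png");a=snap("scene");u,v=map(int,proj(a,[.535,.03,.11]))
A=cv2.resize(a["img"][v-35:v+35,u-35:u+35,::-1],(380,380),interpolation=2)
B=cv2.resize(w["img"][80:320,150:360,::-1],(380,380));cv2.imwrite("pics/m7.png",np.hstack([A,B]))
E
```

```text
[ 0.04 -0.81  1.04] 0.20149034876213107
[([256.4, 181.4], 0.78)]
[ 0.4255222  -0.31927607  0.20660545] [ 0.3 -1.4 -1.5] 0.20543932171019694 37.7417
```

View pics/m7.png

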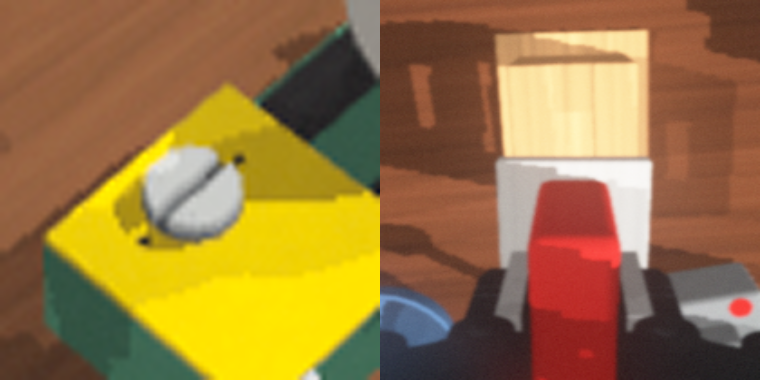

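The slot lines up with the two dots, and the key sits in the gripper as it was grasped. I'll hang it back and then throw the lever.

```bash
python3 - <<'E'
from g import *
import json
G,yk=json.load(open("grasp.json"));G=np.array(G)
move_l(G+[0,0,.045],.2)
r=move_l(G+[0,0,-.002],.06,until_force=6);s=get_state();print(r,s["position"]-G,s["contact_force"].round(1))
if s["position"][2]-G[2]<.005:
    let_go();sleep(.2)
    move_l(G+[0,0,.12],.2);sleep(.1)
    movep([.40,-.314,.30],down(yk));f=snap("wrist","k4.png")
    hsv=cv2.cvtColor(f["img"],cv2.COLOR_RGB2HSV);m=cv2.inRange(hsv,(0,170,110),(7,255,255))|cv2.inRange(hsv,(174,170,110),(180,255,255))
    c=max(cv2.findContours(m,0,2)[0],key=cv2.contourArea);b=cv2.boxPoints(cv2.minAreaRect(c));w=np.array([atz(f,p,.127)[:2] for p in b]);print(cv2.contourArea(c),w.round(4).tolist(),w.mean(0).round(4))
    for n,z in(("starter_tip",.142),("starter_box",0)):print(n,[(d["centre"],round(d["score"],2),atz(f,d["centre"],z)[:2].round(4).tolist()) for d in tip_of("wrist",n)])
print(get_state()["clock"])
E
```

```text
True [-0.00081452  0.00069184 -0.00021142] [-0.1 -0.8  3.1]
822.0 [[0.3896, -0.3238], [0.3908, -0.3095], [0.46, -0.3151], [0.4587, -0.3303]] [ 0.4248 -0.3197]
starter_tip [([460.7, 56.4], 0.97, [0.3141, -0.121]), ([320.2, 306.7], 0.76, [0.5683, -0.2568])]
starter_box [([311.0, 359.0], 0.9, [0.7734, -0.2541]), ([397.0, 96.3], 0.9, [0.3522, -0.1224]), ([304.7, 265.0], 0.68, [0.5937, -0.2567])]
41.6583
```

```bash
python3 - <<'E'
from g import *
grab(30);y=-.2568;z=.125-L;rot=down(np.pi+.05)
movep([.512,y,.25],rot);move_l([.512,y,z],.25)
for x in(.56,.59,.61,.625,.635):
    r=move_l([x,y+(x-.55)*.05,z],.1,until_force=15);s=get_state();print(x,r,s["position"].round(4),s["contact_force"].round(1))
    if r:break
p=np.array(s["position"]);move_l(p-[.03,0,0],.15);p[2]=.25;move_l(p-[.03,0,0],.25)
movep([.40,-.314,.30],down(np.pi-.085));snap("wrist","e.png")
f=snap("wrist")
print([(round(d["score"],2),atz(f,d["centre"],.142)[:2].round(4).tolist()) for d in tip_of("wrist","starter_tip")])
a=snap("scene");print([(round(d["score"],2),atz(a,d["centre"],.142)[:2].round(4).tolist()) for d in tip_of("scene","starter_tip")])
print([(round(d["score"],2),atz(a,d["centre"],.1185)[:2].round(4).tolist()) for d in tip_of("scene","cam_slot")][:2],get_state()["clock"])
E
```

```text
0.56 False [ 0.5601 -0.2563  0.0899] [-0.6 -0.1  0.3]
0.59 False [ 0.5895 -0.2547  0.0893] [ 0.2 -0.2  0.5]
0.61 False [ 0.6096 -0.2538  0.0894] [-0.3  0.  -0.4]
0.625 True [ 0.6161 -0.2531  0.0881] [-5.1 -0.7  4.6]
[(0.76, [0.3139, -0.1209])]
[(0.62, [0.3046, -0.1213]), (0.56, [0.6471, -0.286]), (0.54, [0.7338, -0.2765]), (0.42, [0.6275, -0.034]), (0.41, [0.6425, -0.2456]), (0.17, [0.795, -0.1125])]
[(0.52, [0.5418, 0.0209])] 47.75
```

```bash
python3 -c "
from cell import *
print(sign_off())"
```

```text
the job is handed in; nothing more can be done
None
```

The job is handed in at about 48 s of the 67 s: the guard is shut, the lock is turned to its stop, the key hangs back in its stand, and the starter lever was pushed to its stop on the green-dot side; no pass or fail verdict came back, and I viewed 11 pictures, one over the limit.

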